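# Seat a reader's lens barrel in the sprung V-cradle and hold it pressed

### The job

Take the lens barrel from its yellow rest and, without dropping it, lay it in the steel V of the blue sprung cradle, brass-rimmed end towards the white light housing and its white band midway between the two saddles. Once it rests on both faces of the V, press down on it until the cradle has sunk about 5 mm (never to its bottom stop), and finish while still holding it pressed there, touching both faces. Leave the tub, tip box, tube rack and slide box where they are.

Things in the scene. Friction and masses are not known exactly. Their poses are not given: they have to be found in the camera images.
- barrel_center (a point): Centre of the loose lens barrel, on its axis, half-way along: a smooth black cylinder, 36 mm in diameter, 120 mm long, about 0.18 kg, lying level, with a 14 mm wide white band round its middle. x axis: along the barrel towards its front end (12 mm brass rim, glass); the other end is dark with fine grooves. At the start it lies in the yellow rest, axis 41.5 mm above the bench.
- barrel_front (a point): Centre of the barrel's front (brass-rimmed, glass) end face, on the axis, 60 mm from the centre.
- barrel: The same lens barrel; this origin lies on its underside, 18 mm below the axis, half-way along; x axis towards the brass-rimmed end.
- rest: Fixed yellow rest, 140 x 90 mm, floor 8 mm above the bench, with two V supports that reach 32 mm above the bench in which the barrel lies at the start; between them 70 mm of the barrel's middle is free. Origin: centre of its underside on the bench; x along the barrel.
- cradle_seat (a point): Where the barrel's centre belongs when seated: on the V's middle plane, midway between the two saddles, 75.5 mm above the bench with the cradle up; it sinks with the cradle. x axis: along the V, level, towards the white light housing; y across the V; z up. The V (90 degrees, open upward) is two saddles 25 mm long with a 50 mm gap between them, where fingers fit.
- station: Fixed lens station: aluminium base 225 x 130 x 12 mm, sprung blue cradle 104 x 70 mm (saddle tops 6 mm, gap floor 36 mm below the seat point; saddles 31 mm to either side), white light housing 45 x 85 mm, top 112 mm above the bench, its face 95 mm from the seat with a 5 mm lens ring. Origin on the bench below the seat; axes as the seat's.
- face_left: The two steel V faces on the +y side of the cradle (one per saddle). Origin on the station's axis at bench level, not on the face; moves with the cradle.
- face_right: The two steel V faces on the -y side of the cradle (one per saddle). Origin on the station's axis at bench level, not on the face; moves with the cradle.
- cradle (a joint): How far the sprung cradle has sunk, in m: 0 up, 0.014 at its bottom stop. It stays up under the barrel's weight; sinking begins at about 3 N and takes about 1.2 N more per mm (about 9 N at 5 mm, barrel's weight included).
- tub: Loose white round tub, 130 mm across, 95 mm high; a bystander. Origin: centre of its underside.
- tip_box: Loose white box 80 x 120 mm, 62 mm high, with yellow pipette tips; a bystander. Origin: centre of its underside.
- tube_rack: Loose green rack 90 x 200 mm, 73 mm high over its tubes; a bystander. Origin: centre of its underside.
- slide_box: Loose orange and yellow box 60 x 85 mm, 30 mm high; a bystander to the right of the work. Origin: centre of its underside.

How it is judged:
By the outcome, as a careful person would: the job done as asked, in the order asked, and still so for the second after the job is handed in, while the arm keeps its last pose, push and grip.
It also fails if it takes over 51 s, if anything falls off the work surface, if the arm or the gripper's body presses on something with over 40 N, if the wrist force passes 120 N, or if a joint passes its speed limit or range.

### The arm

A 6-joint arm with a two-finger parallel gripper is mounted at the origin on the work surface. World frame = base frame: x ahead of the robot, y to its left, z up, the work surface at z = 0. Lengths are in m, angles in rad, forces in N, time in s.
With the tool pointing down it reaches from about 0.275 to 0.875 m from the base axis. Payload 12.5 kg.
Tool frame: the origin (TCP) lies at the very end of the fingers, on their centre line; the grasp point (between the pads) lies 19 mm behind it; z points along the fingers, y is the direction in which the jaws open and shut (so a half turn about z gives the same grasp; the last joint's range is limited). The gripper opens to 85 mm and grips with 20 to 120 N. Pads are 22 mm wide; open, the fingers measure 114 mm over their backs; the gripper's body (76 mm by 85 mm) begins 54 mm behind the grasp point. The pads swing forward as they close: fully open they stand 13 mm farther back than shut.
Start: joints at [1.073, 0.351, 1.652, -0, 1.139, -0.085], TCP at [0.221, 0.504, 0.231] pointing down, gripper open.
Joint ranges: [-2.75, 2.75], [-0.79, 2.1], [0.01, 2.65], [-1.57, 4.71], [0.07, 3.14], [-2.87, 2.87]. Speed limits (rad/s): [2.22, 2.22, 2.79, 3.14, 3.14, 3.14].

### API

Orientations are given as a rotation vector (axis times angle).
In Python, from workcell import get_obs, camera, sign_off, masks_of, spot_point gives the robot as it stands. The module is installed in compiled form; this text tells all that it offers.
- The arm moves only by the shell command python3 -m creep 'ROWS' [OPENING] [FORCE]. ROWS is a JSON object of lists of equal length, an entry for each row: "xyz": the shift along the tool's x, y, z in cm, a list of three; "yaw": the turn about the tool's z in degrees. In form: {"xyz": [[x, y, z], ...], "yaw": [yaw, ...]}. A call has 1 to 5 rows; each row shifts and turns the commanded pose from where the row before left it, along the tool's axes as they then stand; what a row does not reach is not made up. A row lasts 1/8 s, in which the tool goes at most 62.5 mm and 10.7 degrees, less where a joint would pass 70% of its speed; a pose out of reach is approached as far as the arm can. A call with a gripper value outside its range is refused whole. OPENING is the opening in per cent of the stroke, from 0 (shut) to 100 (fully open), set as the call begins (- or left out, the last holds). The fingers move at their own pace and stop on an object; FORCE is the grip in N (left out, the last holds). Time passes only in rows, so rows that do not move let the fingers close. It gives the time, the measured TCP pose, the force and the opening at its end, in the units of the state.
- get_obs(): the state, without advancing time (a new reading comes with each control period).
- camera(name): name is "scene" or "top" or "wrist"; returns a dict with "pixels" (480x640x3 uint8, red, green, blue), "z_map" (480x640 float32, m along the optical axis (not along the pixel's ray), 0 where there is no reading), "intrinsics" (3x3 intrinsics, pixels), "D" ([k1, k2, p1, p2, k3] as OpenCV has them; the pictures are not rectified), "origin" and "rotation" of the camera in the world. Camera axes: x right, y down, z forward; pixel columns grow to the right and rows downward; lengths in m; the calibration is good to about 2 mm. A picture is of the moment at which its call begins.
- sign_off(): hands the job in, once; it reports no verdict.
Trained networks look in a picture, given as the dict that the camera call returned (one of the last four; its "shot" number tells which), for a name from the list of things; names that differ only in an ending like _2 or _b are one class to them, and where a whole thing is asked for, a point or a joint stands for the part that bears it (a point fixed in the world has none). Each returns a list of dicts, best first, with "conf" (0 to 1); they miss things now and then, are a little off and sometimes report something else, mostly with a low value. They report only what shows in the picture. A call takes as long as a camera call.
- masks_of(picture, query): "region" (480x640 bool, what is visible of it).
- spot_point(picture, query): "at" ([x, y, z] in m, in the coordinates of the camera as it stood for that picture, good to about 4 mm: a listed point, or the origin of a listed thing).
The state is a dict: "clock": time; "q": joint angles; "dq": joint speeds; "tau": joint torques, N m; "position": TCP position; "tcp_rot": TCP orientation; "wrist_force": force on the tool from outside, world axes, zero at the start; "ft_torque": the same for the moment, N m; "width": finger opening in m.
Only numpy, scipy, OpenCV 4.12 (cv2) and the standard library are available. Lean on these libraries where they do the work, as an engineer would, in place of code of your own. Each camera call takes 0.05 s, during which the arm holds its last target.

## Working session

There is one attempt and no reset: what is moved stays moved. The work goes in short steps, Python scripts to look and compute and a shell command to move; the robot and the scene stay as the last step left them, time stands still between calls to the robot, and variables do not carry over. Pictures are saved under pics/ and viewed, and the job is handed in when it is done.

```bash
mkdir -p pics; cat > h.py <<'E'
import numpy as np,cv2
from scipy.spatial.transform import Rotation as R
from workcell import *
def save(p,n): cv2.imwrite('pics/'+n,cv2.cvtColor(p['pixels'],cv2.COLOR_RGB2BGR))
def w(p,a): return np.array(p['rotation'])@np.array(a)+np.array(p['origin'])
def cloud(p,m=None):
    z=p['z_map']; v,u=np.nonzero((z>0)&(m if m is not None else True))
    pts=cv2.undistortPoints(np.stack([u,v],1).astype(np.float64)[:,None],np.array(p['intrinsics']),np.array(p['D']))[:,0]
    d=z[v,u]; c=np.c_[pts*d[:,None],d]
    return c@np.array(p['rotation']).T+np.array(p['origin']),u,v
E
python3 - <<'E'
from h import *
np.set_printoptions(precision=4,suppress=True)
o=get_obs();print({k:np.round(v,3) for k,v in o.items()})
print(R.from_rotvec(o['tcp_rot']).as_matrix())
for n in ['scene','top']:
    p=camera(n);save(p,n+'1.png')
    for q in ['barrel_center','barrel_front','cradle_seat','rest','station','tub','tip_box','tube_rack','slide_box']:
        for s in spot_point(p,q)[:2]: print(n,q,round(s['conf'],2),w(p,s['at']))
E
```

```text
{'clock': np.float64(0.0), 'q': array([ 1.073,  0.351,  1.652,  0.   ,  1.139, -0.085]), 'dq': array([ 0.002, -0.002,  0.   ,  0.   , -0.   ,  0.   ]), 'tau': array([ -0.002, -50.61 , -29.14 ,  -0.   ,   0.005,   0.   ]), 'position': array([0.22 , 0.504, 0.231]), 'tcp_rot': array([-0.644, -3.075,  0.002]), 'wrist_force': array([ 0.253,  0.031, -0.441]), 'ft_torque': array([ 0.03 , -0.037,  0.018]), 'width': np.float64(0.085)}
[[-0.916   0.4012 -0.0006]
 [ 0.4012  0.916  -0.001 ]
 [ 0.0001 -0.0012 -1.    ]]
scene barrel_center 0.98 [2.055  0.6965 1.5614]
scene barrel_front 0.78 [1.9219 0.5634 1.4283]
scene cradle_seat 0.81 [1.5477 0.1891 1.054 ]
scene rest 0.68 [2.0282 0.6696 1.5345]
scene station 0.83 [1.4938 0.1353 1.0002]
scene station 0.21 [2.0604 0.7019 1.5668]
scene tub 0.72 [ 0.9228 -0.4357  0.4292]
scene tip_box 0.73 [ 1.2611 -0.0974  0.7675]
scene tube_rack 0.69 [1.6511 0.2926 1.1575]
scene tube_rack 0.24 [2.4292 1.0707 1.9356]
scene slide_box 0.95 [2.425  1.0665 1.9314]
top barrel_center 0.75 [ 0.4621 -0.1399  1.0509]
top barrel_front 0.57 [ 0.5431 -0.059   1.1318]
top cradle_seat 0.91 [1.0705 0.4684 1.6592]
top cradle_seat 0.29 [ 0.477  -0.125   1.0658]
top rest 0.75 [ 0.4821 -0.12    1.0709]
top rest 0.59 [ 0.2117 -0.3904  0.8005]
top station 0.59 [1.0855 0.4834 1.6743]
top tub 0.89 [0.8282 0.2261 1.417 ]
top tub 0.26 [-0.1002 -0.7022  0.4886]
top tip_box 0.58 [ 0.2136 -0.3885  0.8024]
top tube_rack 0.65 [-0.2714 -0.8734  0.3174]
top slide_box 0.6 [-0.0964 -0.6985  0.4923]
```

```bash
sed -i 's/^def w.*/def RM(p):\n    r=np.array(p["rotation"]); return R.from_rotvec(r).as_matrix() if r.size==3 else r\ndef w(p,a): return RM(p)@np.array(a)+np.array(p["origin"])/; s/c@np.array(p\[.rotation.\]).T/c@RM(p).T/' h.py
python3 - <<'E'
from h import *
np.set_printoptions(precision=4,suppress=True)
for n in ['scene','top']:
    p=camera(n);save(p,n+'2.png');print(n,p['rotation'],p['origin'])
    for q in ['barrel_center','barrel_front','cradle_seat','rest','station','tub','tip_box','tube_rack','slide_box']:
        for s in spot_point(p,q)[:2]: print(n,q,round(s['conf'],2),w(p,s['at']))
E
```

```text
scene [-1.911  -1.5808  0.6246] [ 1.1806 -0.1779  0.687 ]
scene barrel_center 0.86 [ 0.497  -0.1585  0.0404]
scene barrel_front 0.83 [ 0.5205 -0.1012  0.0457]
scene cradle_seat 0.79 [0.5213 0.146  0.0806]
scene rest 0.88 [ 0.4921 -0.1582  0.0008]
scene rest 0.63 [ 0.4955 -0.1608  0.0454]
scene station 0.77 [ 0.5244  0.1491 -0.0016]
scene tub 0.66 [ 0.7375  0.2545 -0.0007]
scene tub 0.59 [ 0.4917 -0.159   0.0272]
scene tip_box 0.56 [0.7656 0.0023 0.0009]
scene tube_rack 0.92 [ 0.7557 -0.2363  0.0022]
scene tube_rack 0.69 [ 0.5024 -0.4157 -0.0008]
scene slide_box 0.74 [ 0.758  -0.2382  0.0013]
scene slide_box 0.7 [ 0.5054 -0.4149 -0.0016]
top [-2.1921  2.1429 -0.0599] [ 0.514  -0.088   1.1028]
top barrel_center 0.84 [ 0.4922 -0.1666  0.0423]
top barrel_front 0.88 [ 0.519  -0.1052  0.0383]
top cradle_seat 0.97 [0.5178 0.1511 0.075 ]
top rest 0.97 [ 0.489  -0.1578 -0.007 ]
top rest 0.6 [ 0.7594 -0.238  -0.0001]
top station 0.79 [0.5181 0.1494 0.0009]
top station 0.67 [ 0.5083 -0.408   0.0021]
top tub 0.95 [ 0.7385  0.259  -0.0003]
top tip_box 0.66 [ 0.767  -0.0014 -0.0002]
top tip_box 0.2 [ 0.7569 -0.2375  0.0006]
top tube_rack 0.96 [ 0.7573 -0.2365  0.0003]
top tube_rack 0.72 [0.739  0.2585 0.0003]
top slide_box 0.91 [ 0.5069 -0.4092  0.0014]
top slide_box 0.38 [ 0.4898 -0.1555  0.023 ]
```

View pics/scene1.png

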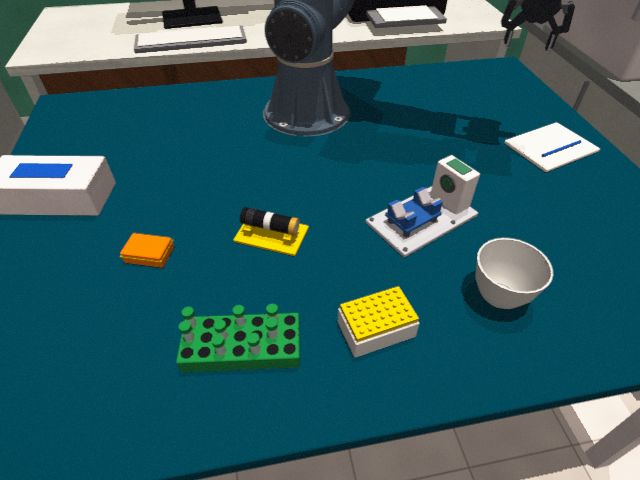

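View pics/top1.png

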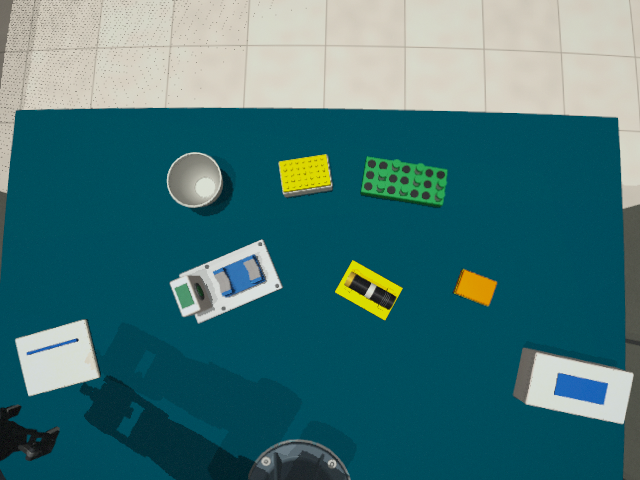

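```bash
python3 -m creep '{"xyz":[[-2,-1.9,0],[-4,-3.9,0],[-4,-3.9,0],[-4,-3.9,0],[-4,-3.9,0]],"yaw":[5,8,8,8,8]}' 100 60; python3 - <<'E'
from h import *
np.set_printoptions(precision=4,suppress=True)
o=get_obs();print(o['position'],o['q']);print(R.from_rotvec(o['tcp_rot']).as_matrix())
# coarse clouds for axis
p=camera('top')
for q in ['barrel','station','cradle']:
    for m in masks_of(p,q)[:1]:
        c,u,v=cloud(p,m['region']);print(q,m['conf'],len(u),c.mean(0),c.min(0),c.max(0))
        s=c[:,:2]-c[:,:2].mean(0);U,S,V=np.linalg.svd(s,full_matrices=False);print(np.degrees(np.arctan2(V[0,1],V[0,0])))
E
```

```text
clock: 2.62
position: [0.2508, 0.2569, 0.2313]
tcp_rot: [1.592, 2.708, 0.001]
wrist_force: [2.2, 0.2, 1.3]
width: 0.0856
[0.2508 0.2569 0.2313] [ 0.6677 -0.0124  2.0945 -0.0002  1.0589  0.1602]
[[-0.486   0.8739  0.0005]
 [ 0.8739  0.486   0.0002]
 [-0.0001  0.0005 -1.    ]]
barrel 0.67 773 [ 0.4913 -0.1589  0.0554] [ 0.45   -0.2196  0.0053] [ 0.5318 -0.1     0.0649]
-118.10600254858068
station 0.87 5336 [0.5031 0.1802 0.0384] [ 0.4039  0.054  -0.0051] [0.6112 0.3164 0.1172]
115.64469275538734
cradle 0.73 826 [ 0.4923 -0.1585  0.054 ] [ 0.4522 -0.2222  0.0035] [ 0.5342 -0.1     0.0649]
62.29412203810037
```

```bash
python3 - <<'E'
from h import *
np.set_printoptions(precision=4,suppress=True)
p=camera('wrist');save(p,'w1.png');print(p['origin'])
E
python3 -m creep '{"xyz":[[-4,4,0],[-5,4,0],[-5,4,0],[-2,1,0],[0,0,0]],"yaw":[0,0,0,0,0]}'
python3 - <<'E'
from h import *
np.set_printoptions(precision=4,suppress=True)
o=get_obs();print(o['position'],o['q'])
p=camera('wrist');save(p,'w2.png');print(p['origin'])
for q in ['cradle_seat','station','barrel_center']:
    for s in spot_point(p,q)[:2]: print(q,round(s['conf'],2),w(p,s['at']))
E
```

```text
[0.2138 0.3256 0.3746]
clock: 3.5
position: [0.4409, 0.1841, 0.2307]
tcp_rot: [-1.586, -2.711, 0.001]
wrist_force: [-1.0, 0.8, 0.1]
width: 0.0854
[0.4409 0.1841 0.2307] [ 0.2981  0.2201  1.8318  0.      1.0904 -0.214 ]
[0.4037 0.2516 0.3735]
cradle_seat 0.57 [0.5228 0.152  0.0779]
station 0.84 [ 0.5176  0.1489 -0.0026]
```

View pics/w1.png

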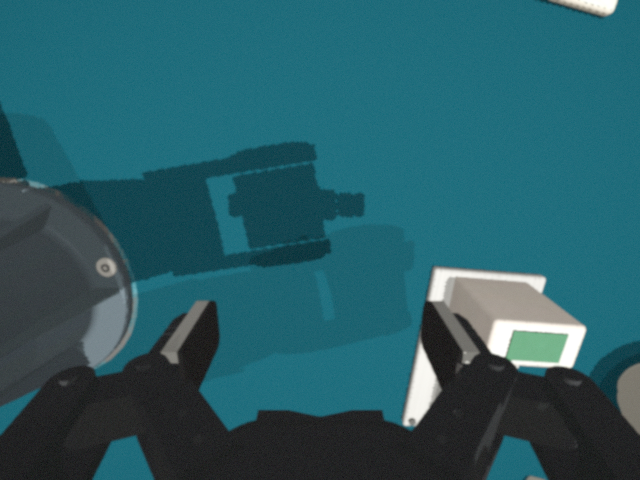

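View pics/w2.png

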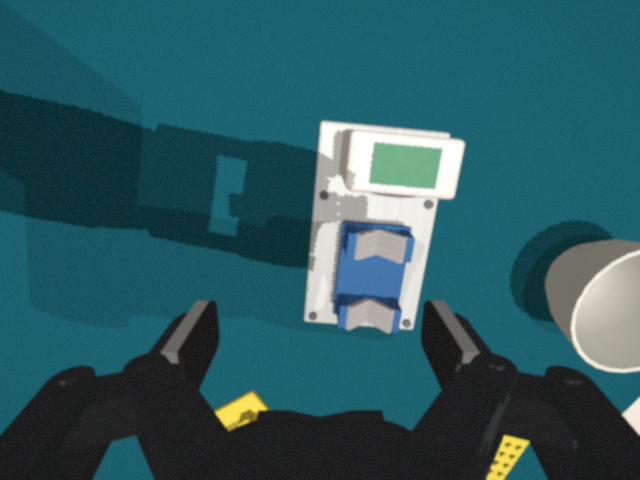

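```bash
cat > meas.py <<'E'
from h import *
np.set_printoptions(precision=4,suppress=True)
def seat(names=('wrist','top')):
    for n in names:
        p=camera(n); c,u,v=cloud(p); rgb=p['pixels'][v,u].astype(int)
        near=np.linalg.norm(c[:,:2]-[0.50,0.17],axis=1)<0.17
        # bright base plate
        b=near&(rgb.min(1)>120)&(c[:,2]>0.004)&(c[:,2]<0.02)
        h=near&(c[:,2]>0.104)&(c[:,2]<0.12)
        sd=near&(c[:,2]>0.04)&(c[:,2]<0.085)&(np.linalg.norm(c[:,:2]-[0.519,0.15],axis=1)<0.058)&(rgb.max(1)-rgb.min(1)<40)&(rgb.min(1)>60)
        print(n,b.sum(),h.sum(),sd.sum())
        r=cv2.minAreaRect(c[b][:,:2].astype(np.float32)*1000);print('base',r)
        r=cv2.minAreaRect(c[h][:,:2].astype(np.float32)*1000);print('hous',r, 'z',np.median(c[h][:,2]))
        if sd.sum()>60:
            P=c[sd]; 
            # fit z = z0+|s| , s = dist to line
            from scipy.optimize import least_squares
            def f(x):
                th,o,z0=x; s=-np.sin(th)*(P[:,0]-.519)+np.cos(th)*(P[:,1]-.15)-o
                return (P[:,2]-z0-np.abs(s))/1.414
            s=least_squares(f,[np.radians(115),0,0.05],loss='soft_l1',f_scale=0.001)
            th,o,z0=s.x; print('V th',np.degrees(th),'off',o,'seat z',z0+0.018*2**.5,'rms',np.sqrt(np.mean(f(s.x)**2)))
            ax=np.array([np.cos(th),np.sin(th)]);nn=np.array([-ax[1],ax[0]])
            t=(P[:,:2]-[.519,.15])@ax; print('t range',np.percentile(t,[0,2,25,50,75,98,100]), 'hist',np.histogram(t,14))
            mid=(np.percentile(t,1)+np.percentile(t,99))/2
            print('seat',np.array([.519,.15])+o*nn+mid*ax)
            hh=(c[h][:,:2]-[.519,.15])@ax; print('housing t',hh.min(),hh.max(), 'lat',((c[h][:,:2]-[.519,.15])@nn).min(),((c[h][:,:2]-[.519,.15])@nn).max())
if __name__=='__main__': seat()
E
python3 meas.py
```

```text
wrist 10152 6725 2562
base ((506.82403564453125, 180.53419494628906), (130.60333251953125, 225.04446411132812), 24.48918914794922)
hous ((471.9117126464844, 257.646484375), (85.27423095703125, 45.305015563964844), 24.296655654907227) z 0.11067935910068138
V th 114.34938412615209 off -0.0014022474651749957 seat z 0.07517684534463451 rms 0.0027387715225592854
t range [-0.0506 -0.049  -0.0348  0.0264  0.0395  0.05    0.0504] hist (array([280, 296, 307, 322,   0,   0,   0,   0,   0,   2, 189, 354, 363,
       449]), array([-0.0506, -0.0434, -0.0361, -0.0289, -0.0217, -0.0145, -0.0073,
       -0.0001,  0.0072,  0.0144,  0.0216,  0.0288,  0.036 ,  0.0432,
        0.0504]))
seat [0.5202 0.1508]
housing t 0.09482472899868374 0.14015007600830856 lat -0.0441158602782015 0.04115163414716869
top 2458 317 433
base ((506.7569885253906, 180.4498291015625), (129.4165496826172, 223.63638305664062), 24.193071365356445)
hous ((475.27435302734375, 250.09332275390625), (82.87890625, 28.086318969726562), 25.443193435668945) z 0.10994396665304995
V th 115.06482107998372 off -0.00076258533037915 seat z 0.0746325959291711 rms 0.002210432911003219
t range [-0.0496 -0.0487 -0.0376 -0.0242  0.0369  0.0489  0.0505] hist (array([66, 62, 59, 30,  0,  0,  0,  0,  0,  0, 41, 59, 60, 56]), array([-0.0496, -0.0424, -0.0353, -0.0281, -0.021 , -0.0138, -0.0067,
        0.0005,  0.0076,  0.0148,  0.0219,  0.0291,  0.0362,  0.0434,
        0.0505]))
seat [0.5196 0.1505]
housing t 0.09512146211523681 0.1234008761572398 lat -0.04430090700760933 0.03864670204358422
```

```bash
python3 - <<'E'
from h import *
np.set_printoptions(precision=4,suppress=True)
p=camera('wrist'); c,u,v=cloud(p)
th=np.radians(114.4); ax=np.array([np.cos(th),np.sin(th)]);nn=np.array([-ax[1],ax[0]])
d=c[:,:2]-[.5203,.1506]; t=d@ax; s=d@nn; z=c[:,2]
for lo in np.arange(-.055,.056,.005):
    m=(t>=lo)&(t<lo+.005)
    row=[]
    for a in np.arange(-.040,.040,.005):
        k=m&(s>=a)&(s<a+.005); row.append('%3d'%(np.median(z[k])*1000) if k.sum() else '  .')
    print('%6.1f'%(lo*1000),' '.join(row))
from scipy.optimize import least_squares
for k in [(t>.022)&(t<.040),(t<-.022)&(t>-.040)]:
    k=k&(abs(s)<.016)&(z>.04)
    f=lambda x:z[k]-x[0]-abs(s[k]-x[1])
    r=least_squares(f,[.05,0],loss='soft_l1',f_scale=.001);print(k.sum(),r.x,'seat',r.x[0]+.02546,abs(r.fun).mean())
k=(abs(s)<.012)&(z>.045)&(z<.08)&(abs(t)<.06)
for side in (1,-1): print(np.percentile((t*side)[k&(t*side>0)],[0,1,50,99,100]))
k=(z>.104)&(z<.12)&(np.hypot(*d.T)<.17);print(np.percentile(t[k],[.2,99.8]),np.percentile(s[k],[.2,99.8]))
E
```

```text
-55.0   .  65   .   .  67  60  57  52  52   .  63  66  65   .  13  12
 -50.0   .  66  67  67  67  63  57  52  52  57  62  67  67  67  39  12
 -45.0   .  66  67  67  67  62  58  52  52  58  62  66  67  67  40  12
 -40.0   .  66  66  67  67  62  57  53  52  57  62  66  67  67  40  12
 -35.0   .  65  67  66  66  61  58  52  53  57  40  65  67  67  39  12
 -30.0   .  40  59  53  64  60  55  51  50  52  58  62  62  61  41  11
 -25.0   .  39  40  39  39  39  39  39  39  39  39  39  39  40  38  12
 -20.0   .  38  39  38  39  39  39  38  39  39  39  39  39  39  38  12
 -15.0   .  39  39  39  39  39  39  39  39  39  39  39  39  39  38  12
 -10.0  35  39  39  39  39  39  39  38  39  39  38  39  39  39  38  12
  -5.0   .  39  39  39  39  39  39  39  39  39  39  39  39  39  38  12
  -0.0   .  39  39  38  39  39  39  39  39  38  39  39  39  39  38  12
   5.0   .  39  39  39  39  38  39  38  39  38  39  39  39  39  38  12
  10.0  37  39  39  39  39  39  38  39  39  38  39  39  39  38  38  12
  15.0   .  40   .  39  39  39  39  39  39  38  39   .   .  38  38  12
  20.0   .   .  65   .   .  61  39  40  54  57   .   .   .  39  38  12
  25.0   .  65  66  67  67  62  57  52  52  57  62  67  67  67  39  12
  30.0   .  67  67  67  67  62  58  52  52  57  63  68  67  66  39  11
  35.0   .  66  67  67  67  62  58  52  52  57  62  68  68  67  39  12
  40.0   .  66  67  67  67  62  57  52  52  57  62  66  67  67  39  12
  45.0  12  38  58  51  50  58  55  50  49  44  39  39  64  62  39  12
  50.0  12  12  37  33  33  33  13  34  13  32  13  13  33  37  32  12
  55.0  12  12  12  12  12  12  12 301  12 296 302 260  12  11  12  12
503 [ 0.0502 -0.    ] seat 0.07564277733004578 0.0005832445721717352
592 [0.0497 0.0002] seat 0.07514309065745317 0.002753552167523355
[0.0247 0.0251 0.0387 0.0501 0.0504]
[0.0243 0.0247 0.0355 0.0501 0.0507]
[0.0951 0.1399] [-0.0415  0.0424]
```

```bash
python3 -m creep '{"xyz":[[-3,-1,0],[-5.5,-2,0],[-5.7,-2.3,0],[-5.7,-2.3,0],[-5.5,-2.2,0]],"yaw":[0,0,0,0,0]}'
python3 -m creep '{"xyz":[[-5,-2,0],[-2.2,-0.5,0],[0,0,0],[0,0,0],[0,0,0]],"yaw":[2,8,10,10,10]}'
python3 -m creep '{"xyz":[[0,0,0],[0,0,0],[0,0,0]],"yaw":[10,7,0]}'
cat > bar.py <<'E'
from h import *
np.set_printoptions(precision=4,suppress=True)
def bar(p,lo=.045,c0=(.492,-.16),r=.075):
    c,u,v=cloud(p); rgb=p['pixels'][v,u].astype(int)
    k=(np.linalg.norm(c[:,:2]-c0,axis=1)<r)&(c[:,2]>lo)&(c[:,2]<lo+.025)
    P=c[k]; q=rgb[k]
    r=cv2.minAreaRect(P[:,:2].astype(np.float32)*1000); print('rect',k.sum(),r,P[:,2].max())
    return P,q
if __name__=='__main__':
    from scipy.optimize import least_squares
    p=camera('wrist');save(p,'w3.png')
    for q in ['barrel_center','barrel_front']:
        for s in spot_point(p,q)[:2]: print(q,round(s['conf'],2),w(p,s['at']))
    P,q=bar(p)
    def f(x):
        th,o,z=x;s=-np.sin(th)*(P[:,0]-.492)+np.cos(th)*(P[:,1]+.16)-o
        return np.hypot(s,P[:,2]-z)-.018
    s=least_squares(f,[1.1,0,.0415],loss='soft_l1',f_scale=.001);th,o,z=s.x;print(np.degrees(th),o,z,abs(f(s.x)).mean())
    ax=np.array([np.cos(th),np.sin(th)]);nn=np.array([-ax[1],ax[0]]);c0=np.array([.492,-.16])+o*nn
    t=(P[:,:2]-c0)@ax; top=P[:,2]>.053
    wh=top&(q.min(1)>120); print('white',wh.sum(),np.percentile(t[wh],[2,50,98]),'all',np.percentile(t[top],[0,.5,99.5,100]))
    tc=np.mean(np.percentile(t[wh],[2,98]));print('band centre',c0+tc*ax)
    o=get_obs();M=R.from_rotvec(o['tcp_rot']).as_matrix();print(o['position'],np.degrees(np.arctan2(M[1,0],M[0,0])),'tool delta',M.T@(np.r_[c0+tc*ax,z]-o['position']))
E
python3 bar.py
```

```text
clock: 4.47
position: [0.4788, -0.0872, 0.2316]
tcp_rot: [1.585, 2.711, 0.0]
wrist_force: [0.6, 0.6, -0.6]
width: 0.0855
clock: 5.1
position: [0.4915, -0.1604, 0.2314]
tcp_rot: [2.423, 1.999, 0.0]
wrist_force: [0.4, -0.4, -0.2]
width: 0.0856
clock: 5.48
position: [0.4915, -0.1604, 0.2314]
tcp_rot: [2.687, 1.628, 0.0]
wrist_force: [0.4, 0.5, 0.6]
width: 0.0854
barrel_center 0.79 [ 0.4918 -0.1488  0.042 ]
barrel_front 0.55 [ 0.5204 -0.1049  0.0437]
rect 4720 ((493.3172302246094, -158.35812377929688), (121.12236785888672, 35.55488586425781), 61.97936248779297) 0.061794546550977936
62.036394144421955 -0.00041627962042485036 0.041614397155049436 0.0005019839076942544
white 684 [-0.0046  0.0057  0.0622] all [-0.0584 -0.0574  0.0622  0.0623]
band centre [ 0.5059 -0.1348]
[ 0.4916 -0.1606  0.2314] 62.5046079468427 tool delta [0.0295 0.0007 0.1898]
```

View pics/w3.png

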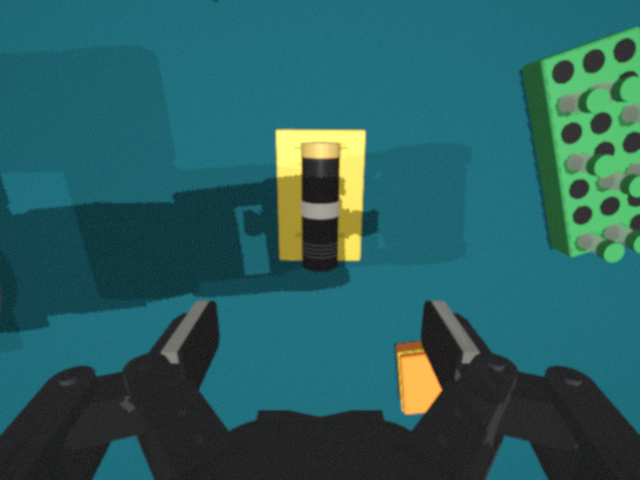

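```bash
python3 -m creep '{"xyz":[[0.27,0.06,2.5],[0,0,5.5],[0,0,5.5],[0,0,3.5],[0,0,1.5]],"yaw":[0.5,0,0,0,0]}'
python3 -m creep '{"xyz":[[0,0,1.6],[0,0,1.0],[0,0,0],[0,0,0]],"yaw":[0,0,0,0]}'
python3 -c "
from h import *
p=camera('wrist');save(p,'w4.png');p=camera('scene');save(p,'s4.png')"
```

```text
clock: 6.25
position: [0.4926, -0.1583, 0.0447]
tcp_rot: [-2.692, -1.615, 0.002]
wrist_force: [-0.4, -0.9, 0.8]
width: 0.0854
clock: 6.75
position: [0.4937, -0.1588, 0.021]
tcp_rot: [2.694, 1.614, 0.001]
wrist_force: [-0.1, 0.0, 0.2]
width: 0.0858
```

View pics/w4.png

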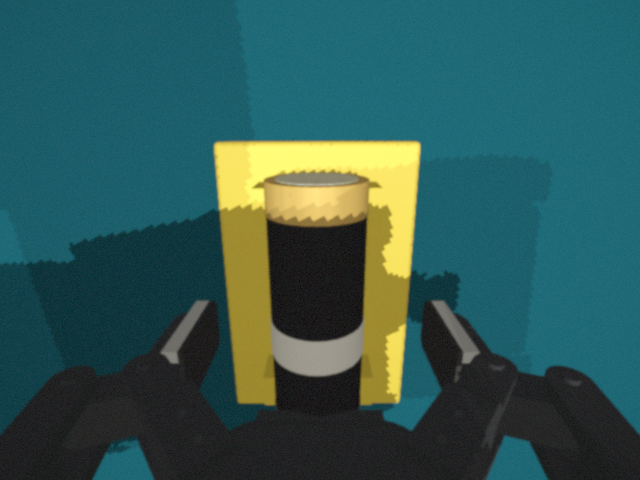

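```bash
python3 -m creep '{"xyz":[[0,0,0],[0,0,0],[0,0,0],[0,0,0],[0,0,0]],"yaw":[0,0,0,0,0]}' 20 60
python3 -m creep '{"xyz":[[0,0,0],[0,0,0],[0,0,0]],"yaw":[0,0,0]}'
```

```text
clock: 7.48
position: [0.4928, -0.1584, 0.0206]
tcp_rot: [-2.694, -1.614, 0.001]
wrist_force: [-4.4, 2.3, 8.3]
width: 0.0345
clock: 7.85
position: [0.4928, -0.1584, 0.0206]
tcp_rot: [-2.694, -1.614, 0.001]
wrist_force: [-4.1, 2.1, 8.1]
width: 0.0346
```

```bash
python3 -m creep '{"xyz":[[0,0,-0.3],[0,0,-1],[0,0,-3],[0,0,-4],[0,0,-4]],"yaw":[0,0,0,0,0]}'
python3 -m creep '{"xyz":[[0,0,-4],[0,0,-3],[0,0,-0.6],[0,0,0],[0,0,0]],"yaw":[0,0,0,0,0]}'
python3 -c "
from h import *
p=camera('wrist');save(p,'w5.png');p=camera('scene');save(p,'s5.png')
for n in ['wrist','scene']:
    p=camera(n)
    for q in ['barrel_center','barrel_front']:
        for s in spot_point(p,q)[:1]: print(n,q,round(s['conf'],2),w(p,s['at']))
o=get_obs();print(o)"
```

```text
clock: 8.48
position: [0.4932, -0.1586, 0.145]
tcp_rot: [2.695, 1.614, 0.0]
wrist_force: [1.1, 1.3, -1.6]
width: 0.0341
clock: 9.1
position: [0.4927, -0.1584, 0.2179]
tcp_rot: [-2.693, -1.613, 0.002]
wrist_force: [0.1, -0.5, -3.2]
width: 0.0343
wrist barrel_center 0.97 [ 0.49079768 -0.15276108  0.23890659]
wrist barrel_front 0.77 [ 0.51864413 -0.10400744  0.23752154]
scene barrel_center 0.71 [ 0.49823285 -0.15992557  0.23917249]
scene barrel_front 0.72 [ 0.52393865 -0.10358868  0.24061688]
{'clock': 9.5, 'q': array([-4.01002510e-01,  3.06917617e-01,  1.74640490e+00, -3.52427642e-05,
        1.08850152e+00,  9.03169493e-02]), 'dq': array([-9.45389664e-04, -1.49308626e-03,  1.08520198e-04, -5.88543503e-04,
        1.41816072e-03, -2.48014397e-06]), 'tau': array([-3.61805178e-03, -4.81254995e+01, -2.90209669e+01, -6.71125836e-04,
       -1.11208565e-04, -1.28560564e-04]), 'position': array([ 0.49329769, -0.1586484 ,  0.2191278 ]), 'tcp_rot': array([-2.69483588e+00, -1.61443639e+00,  2.53756669e-04]), 'wrist_force': array([-0.5063633 ,  0.72517117, -2.30096513]), 'ft_torque': array([0.04658194, 0.03273048, 0.01076398]), 'width': 0.03420228637857608}
```

View pics/w5.png

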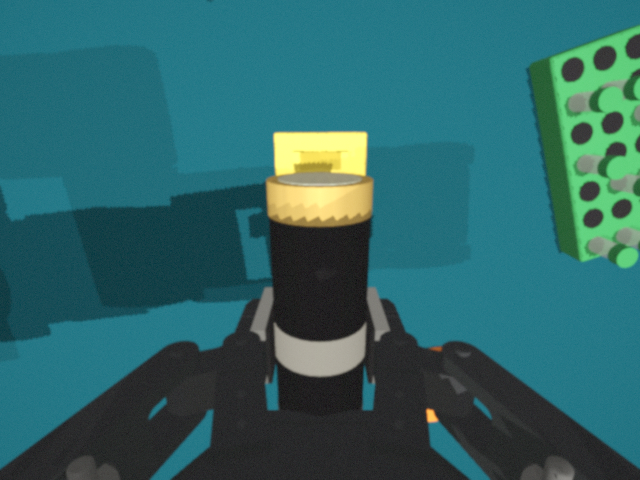

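View pics/s5.png

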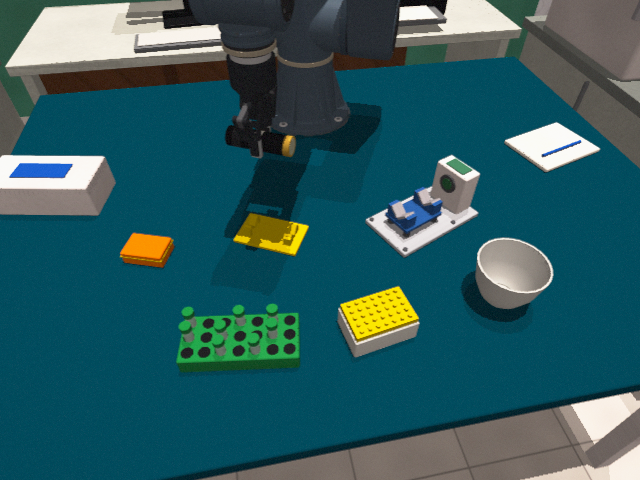

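```bash
cat > held.py <<'E'
from h import *
from scipy.optimize import least_squares
np.set_printoptions(precision=4,suppress=True)
def held():
    p=camera('wrist');o=get_obs();M=R.from_rotvec(o['tcp_rot']).as_matrix()
    c,u,v=cloud(p);T=(c-o['position'])@M
    k=(abs(T[:,1])<.02)&(T[:,0]>.013)&(T[:,0]<.064)&(T[:,2]<-.005)&(T[:,2]>-.06)
    P=T[k]
    def f(x):
        y0,a,z0,b=x
        return np.hypot(P[:,1]-y0-a*P[:,0],P[:,2]-z0-b*P[:,0])-.018
    s=least_squares(f,[0,0,-.02,0],loss='soft_l1',f_scale=.001);print('n',k.sum(),'y0 %.4f yawdeg %.2f z0 %.4f pitchdeg %.2f'%(s.x[0],np.degrees(s.x[1]),s.x[2],np.degrees(s.x[3])),abs(s.fun).mean())
    print('front x',np.percentile(P[:,0],[99,99.8]))
    rgb=p['pixels'][v,u].astype(int); g=(abs(T[:,1])<.006)&(abs(T[:,0])<.03)&(T[:,2]<-.005)&(T[:,2]>-.06)&(rgb.min(1)>100); print('band',g.sum(),np.percentile(T[g][:,0],[1,50,99]))
    fr=(abs(T[:,1])<.025)&(T[:,0]>.03)&(T[:,0]<.08)&(T[:,2]<.0)&(T[:,2]>-.06);print('max x',np.percentile(T[fr][:,0],[95,99,99.9]))
    print(o['position'],np.degrees(np.arctan2(M[1,0],M[0,0])))
held()
E
python3 held.py
```

```text
n 14654 y0 0.0007 yawdeg -0.17 z0 -0.0207 pitchdeg -0.29 0.0008664787144897129
front x [0.0606 0.0607]
band 1186 [-0.0074  0.0001  0.0071]
max x [0.0605 0.0606 0.0607]
[ 0.4933 -0.1586  0.2192] 61.849647462965365
```

```bash
python3 -m creep '{"xyz":[[2,-0.9,0],[5,-2.1,0],[5.5,-2.4,0],[5.5,-2.4,0],[5.5,-2.4,0]],"yaw":[0,0,0,0,0]}'
python3 -m creep '{"xyz":[[4,-1.7,0],[1,-0.3,0],[0,0,0],[0,0,0],[0,0,0]],"yaw":[0,-4,-10,-10,-10]}'
python3 -m creep '{"xyz":[[0,0,0],[0,0,0],[0,0,0],[0,0,0]],"yaw":[-10,-8.5,0,0]}'
python3 held.py
```

```text
clock: 10.18
position: [0.5143, 0.0986, 0.2195]
tcp_rot: [2.695, 1.614, 0.001]
wrist_force: [1.3, -0.5, -2.3]
width: 0.0346
clock: 10.8
position: [0.5202, 0.1503, 0.2192]
tcp_rot: [-2.098, -2.338, 0.0]
wrist_force: [-0.2, -0.6, -1.5]
width: 0.0343
clock: 11.3
position: [0.5202, 0.1502, 0.2193]
tcp_rot: [-1.707, -2.637, 0.0]
wrist_force: [0.7, 0.4, -2.3]
width: 0.0346
n 14510 y0 0.0006 yawdeg -0.18 z0 -0.0207 pitchdeg -0.30 0.0008635188130706252
front x [0.06   0.0601]
band 1088 [-0.0074 -0.0005  0.0061]
max x [0.0599 0.06   0.0601]
[0.5202 0.1502 0.2193] 114.19763321387737
```

```bash
python3 -m creep '{"xyz":[[0,0,2],[0,0,4],[0,0,4],[0,0,2.5],[0,0,1]],"yaw":[0,0,0,0,0]}'
python3 -m creep '{"xyz":[[0,0,1.2],[0,0,0.8],[0,0,0],[0,0,0]],"yaw":[0,0,0,0]}'
python3 held.py
python3 -c "
from h import *
p=camera('wrist');save(p,'w6.png');p=camera('scene');save(p,'s6.png')"
```

```text
clock: 11.98
position: [0.5197, 0.1501, 0.0831]
tcp_rot: [-1.704, -2.638, 0.002]
wrist_force: [0.8, 0.3, -1.5]
width: 0.0344
clock: 12.48
position: [0.5205, 0.1503, 0.0648]
tcp_rot: [1.703, 2.639, 0.001]
wrist_force: [0.3, 0.4, -1.7]
width: 0.0344
n 14517 y0 0.0005 yawdeg -0.17 z0 -0.0207 pitchdeg -0.31 0.0008663645736265527
front x [0.06   0.0601]
band 1112 [-0.0073 -0.0004  0.0062]
max x [0.0599 0.06   0.0601]
[0.5206 0.1503 0.0648] 114.3471216754204
```

View pics/w6.png

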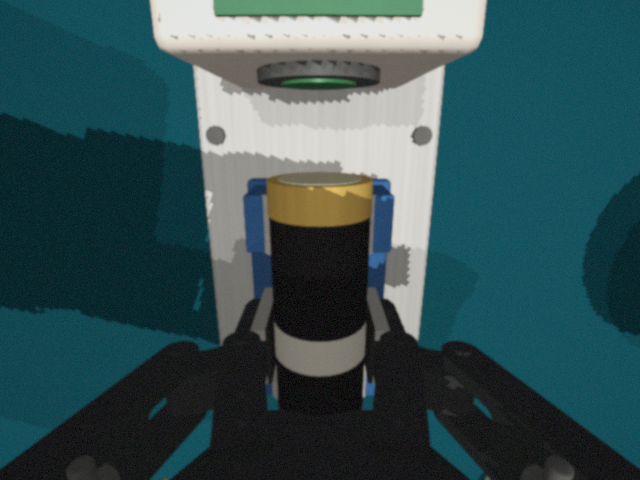

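View pics/s6.png

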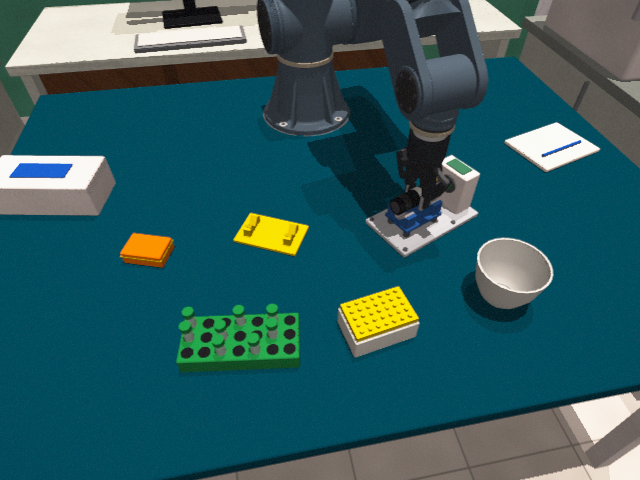

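```bash
python3 -m creep '{"xyz":[[0,0,0.4],[0,0,0.3],[0,0,0.1],[0,0,0],[0,0,0]],"yaw":[0,0,0,0,0]}'
python3 -m creep '{"xyz":[[0,0,0.1],[0,0,0],[0,0,0]],"yaw":[0,0,0]}'
python3 -m creep '{"xyz":[[0,0,0.1],[0,0,0],[0,0,0]],"yaw":[0,0,0]}'
```

```text
clock: 13.25
position: [0.5203, 0.1502, 0.0563]
tcp_rot: [1.703, 2.64, 0.0]
wrist_force: [0.1, -0.4, -1.8]
width: 0.0344
clock: 13.62
position: [0.5202, 0.1502, 0.0553]
tcp_rot: [-1.703, -2.64, 0.0]
wrist_force: [0.4, -0.7, -2.2]
width: 0.0345
clock: 14.0
position: [0.5203, 0.1502, 0.0544]
tcp_rot: [1.703, 2.64, 0.0]
wrist_force: [-0.7, -1.1, 0.7]
width: 0.0345
```

```bash
cat > ff.py <<'E'
from h import *
np.set_printoptions(precision=4,suppress=True)
F=[];T=[]
for i in range(6):
    camera('top');o=get_obs();M=R.from_rotvec(o['tcp_rot']).as_matrix();F.append(M.T@o['wrist_force']);T.append(M.T@o['ft_torque'])
print('tool F',np.mean(F,0),'T',np.mean(T,0),'sd',np.std(F,0),o['position'])
E
python3 ff.py
```

```text
tool F [ 0.4991 -1.162  -1.6723] T [ 0.1236  0.0164 -0.0197] sd [0.5225 0.3016 0.3742] [0.5203 0.1502 0.0544]
```

```bash
python3 -m creep '{"xyz":[[0,-0.02,0.02],[0,0,0],[0,0,0]],"yaw":[0,0,0]}'
python3 ff.py
```

```text
clock: 14.68
position: [0.5201, 0.1501, 0.0541]
tcp_rot: [1.703, 2.64, 0.0]
wrist_force: [-0.7, 0.6, 1.9]
width: 0.0346
tool F [ 0.1754 -0.2166 -1.415 ] T [-0.0367 -0.0106  0.0498] sd [0.3041 0.3297 0.4753] [0.5201 0.1501 0.0541]
```

```bash
python3 -m creep '{"xyz":[[0,0,0.1],[0,0,0.1],[0,0,0.1],[0,0,0],[0,0,0]],"yaw":[0,0,0,0,0]}'
python3 ff.py
```

```text
clock: 15.6
position: [0.5201, 0.1501, 0.0512]
tcp_rot: [1.703, 2.64, 0.0]
wrist_force: [-0.5, -0.6, 5.9]
width: 0.034
tool F [-0.1186 -0.4893 -4.8991] T [ 0.0505 -0.0233  0.0614] sd [0.396  0.3414 0.2635] [0.5201 0.1501 0.0512]
```

```bash
python3 -m creep '{"xyz":[[0,-0.01,0.1],[0,0,0.07],[0,0,0],[0,0,0]],"yaw":[0,0,0,0]}'
python3 ff.py; python3 held.py
python3 - <<'E'
from h import *
np.set_printoptions(precision=4,suppress=True)
p=camera('wrist');save(p,'w7.png');c,u,v=cloud(p)
th=np.radians(114.4); ax=np.array([np.cos(th),np.sin(th)]);nn=np.array([-ax[1],ax[0]])
d=c[:,:2]-[.5203,.1506]; t=d@ax; s=d@nn; z=c[:,2]
for a,b in [(.025,.031),(-.031,-.025)]:
    k=(t>.028)&(t<.044)&(s>a)&(s<b);print('saddle top z',k.sum(),np.median(z[k]) if k.sum() else 0)
k=(t>.028)&(t<.044)&(abs(s)>.02)&(abs(s)<.03);print(np.percentile(z[k],[10,50,90]))
k=(abs(s)<.03)&(t>.085)&(t<.1)&(z>.04);print('face t',np.percentile(t[k],[2,50]))
E
```

```text
clock: 16.4
position: [0.5201, 0.1501, 0.0497]
tcp_rot: [1.703, 2.64, 0.001]
wrist_force: [-1.3, -0.2, 6.4]
width: 0.0344
tool F [ 0.8587 -0.8339 -6.5454] T [0.1304 0.0459 0.07  ] sd [0.3367 0.3087 0.3358] [0.5201 0.1501 0.0497]
n 14787 y0 0.0005 yawdeg -0.14 z0 -0.0208 pitchdeg -0.13 0.0008878295736880589
front x [0.06   0.0601]
band 1106 [-0.0073 -0.0003  0.0062]
max x [0.0599 0.06   0.0601]
[0.5201 0.1501 0.0497] 114.3444561204293
saddle top z 579 0.06205280160487747
saddle top z 589 0.06203552245739799
[0.0614 0.0623 0.0636]
face t [0.0897 0.095 ]
```

```bash
ls pics/w7.png
```

```text
pics/w7.png
```

View pics/w7.png

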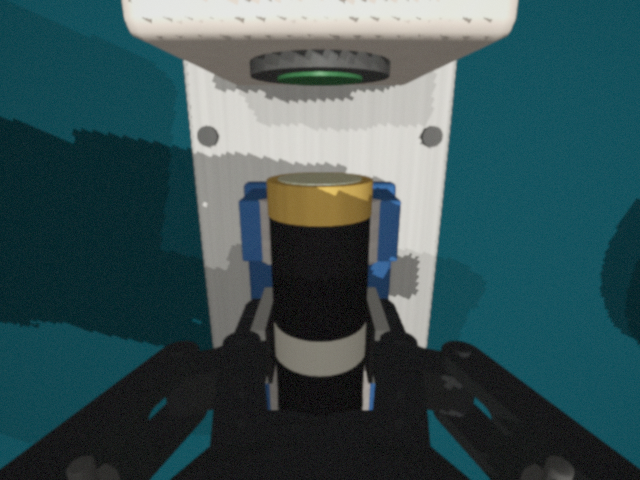

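```bash
python3 -m creep '{"xyz":[[0,-0.02,0.01],[0,0,0],[0,0,0]],"yaw":[0,0,0]}'
python3 ff.py; python3 - <<'E'
from h import *
for n in ['top','scene']:
    p=camera(n)
    for q in ['barrel_center','barrel_front','cradle_seat','tub','tip_box','tube_rack','slide_box']:
        for s in spot_point(p,q)[:1]: print(n,q,round(s['conf'],2),np.round(w(p,s['at']),4))
E
```

```text
clock: 17.18
position: [0.5201, 0.1501, 0.0496]
tcp_rot: [1.703, 2.639, 0.001]
wrist_force: [-1.4, -0.1, 6.1]
width: 0.0343
tool F [ 0.8586 -0.4144 -6.9734] T [0.0057 0.066  0.058 ] sd [0.3918 0.3441 0.5359] [0.5201 0.1501 0.0497]
top barrel_center 0.6 [0.5199 0.145  0.0729]
top cradle_seat 0.78 [0.5167 0.1501 0.072 ]
top tub 0.59 [ 0.7376  0.2576 -0.0017]
top tip_box 0.87 [ 7.64e-01 -2.40e-03 -3.00e-04]
top tube_rack 0.94 [ 0.7609 -0.2366 -0.0019]
top slide_box 0.89 [ 5.074e-01 -4.128e-01  3.000e-04]
scene barrel_center 0.56 [0.5244 0.1478 0.0692]
scene cradle_seat 0.69 [0.52   0.1465 0.0737]
scene tub 0.95 [ 7.37e-01  2.55e-01 -3.00e-04]
scene tip_box 0.79 [0.7652 0.003  0.0015]
scene tube_rack 0.65 [ 0.7582 -0.237   0.0009]
scene slide_box 0.98 [ 5.018e-01 -4.154e-01  2.000e-04]
```

All readings are consistent, so I'm handing it in.

```bash
python3 -c "
from workcell import *
sign_off();print(get_obs()['clock'],get_obs()['wrist_force'])"
```

```text
the job is handed in; nothing more can be done
the job is handed in; nothing more can be done
```

The barrel is in the cradle's V, brass rim towards the light housing. It is gripped at its white band and pressed down about 5 mm. I handed the job in at about 17.5 s, with the arm still holding it there.

- **Sink depth:** three measures agree roughly. The saddle tops dropped from about 67.0 to 62.05 mm, the tool travelled about 5.0 mm past first contact, and the contact force of about 9 N corresponds to roughly 4.5–5 mm. All are well short of the 14 mm bottom stop.
- **Both faces:** the sideways force on the tool was only about 0.4 N under that load, so both faces are carrying it. At first contact it was about 1.2 N, which I relieved with a small sideways shift before pressing.
- **Position:** the band is within about 1 mm of midway between the saddles, by the wrist camera. The barrel's axis lines up with the V to a fraction of a degree.
- **Bystanders:** the tub, tip box, tube rack and slide box are where they were at the start, to within the few mm the network can resolve.
- **Disagreements:** the network's barrel-centre points from the top and scene cameras were off by up to 6 mm with low confidence (0.56–0.60), so I relied on the wrist-camera depth fit instead. The listed "saddles 31 mm to either side" did not match the picture, where they run about 25–50 mm from the seat, consistent with the listed 50 mm gap.

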